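Index the vial carousel to the sampling needle

TASK

On the vial indexer, bring the orange-capped vial under the sampling needle by turning the handwheel clockwise (seen from above) by its red crank handle: each full turn moves the carousel on by one pocket, so count how many pockets the orange vial still has to go and give that many whole turns. Then let go of the handle, with the vial still standing in its pocket; do not touch the carousel or the orange vial themselves.

Things in the scene. Friction and masses are not known exactly. Their poses are not given: they have to be found in the camera images.
- crank_grip (a point): Centre of the red crank handle: an upright peg, 19 mm thick, 52 mm tall (top 24 mm above), spinning freely on its own axis, 45 mm from the vertical axis of a flat black-rimmed handwheel (118 mm, rim top 31 mm below). z up; x points level from the wheel's axis out through the handle. About 3 N turns it; it stays where left. From its start it turns clockwise from above only, up to 4 turns.
- needle_tip (a point): Lower tip of the thin sampling needle on a grey arm and steel post (60 mm higher) at the carousel's edge, 15 mm above the top of a vial below it. Fixed to the machine, whose base (400 x 260 x 16 mm) is fixed to the bench. Machine axes: z up; the handwheel's axis is 190 mm from the carousel's axis along -x, the needle 75 mm along +y.
- carousel: Aluminium turntable, 210 mm across, 12 mm thick; origin on its vertical axis at the disc's underside. Six white pockets, 60 degrees apart, on a circle of radius 75 mm. One full clockwise turn of the handwheel turns it 60 degrees (one pocket), also clockwise from above. At the start one pocket is exactly under the needle.
- orange_vial: Glass vial with an orange cap, 25 mm across, 54 mm tall; origin at the centre of its underside, z up. Stands loose (2 mm play) in a pocket, its floor 14 mm above the carousel's origin, its walls 22 mm high. At the start it is one, two or three pockets short of the needle, going clockwise. Vials with blue, green and white caps stand in others.
Not all that is in view belongs to the job. Leave any purple look-alike of the orange_vial alone.

How it is judged:
By the outcome, as a careful person would: the job done as asked, in the order asked, and still so for the second after the job is handed in, with the robot touching nothing.
It also fails if it takes over 72 s, if anything falls off the work surface, if the arm or the gripper's body presses on something with over 40 N, if the wrist force passes 120 N, or if a joint passes its speed limit or range.

ROBOT

A 7-joint arm with a two-finger parallel gripper is mounted at the origin on the work surface. World frame = base frame: x ahead of the robot, y to its left, z up, the work surface at z = 0. Lengths are in m, angles in rad, forces in N, time in s.
With the tool pointing down it reaches from about 0.4 to 0.875 m from the base axis. Payload 19.3 kg.
Tool frame: the origin (TCP) lies at the very end of the fingers, on their centre line; the grasp point (between the pads) lies 19 mm behind it; z points along the fingers, y is the direction in which the jaws open and shut (so a half turn about z gives the same grasp; the last joint's range is limited). The gripper opens to 85 mm and grips with 20 to 120 N. Pads are 22 mm wide; open, the fingers measure 114 mm over their backs; the gripper's body (76 mm by 85 mm) begins 54 mm behind the grasp point. The pads swing forward as they close: fully open they stand 13 mm farther back than shut.
Start: joints at [1.188, 0.521, -0.036, 1.599, 0.021, 1.021, -0.113], TCP at [0.192, -0.595, 0.231] pointing down, gripper open.
Joint ranges: [-2.91, 2.91], [-0.3, 2.13], [-1.5, 1.42], [0.17, 2.43], [-1.26, 4.41], [0.16, 1.93], [-2.52, 2.52]. Speed limits (rad/s): [1.89, 1.89, 2.39, 2.39, 3.01, 3.01, 3.01].

INTERFACE

Orientations are given as [roll, pitch, yaw] about the fixed x, y, z axes, in that order (R = Rz(yaw) Ry(pitch) Rx(roll)).
In Python, from workcell import telemetry, imaging, ticket gives the robot as it stands.
- The arm moves only by the tool carry_out, never from a script. Its argument "series" is a list of rows, each a list of 7 numbers: the shift along the tool's x, y, z in m, then the turn, a rotation vector about the tool's x, y, z in rad, then the closure in counts, from 0 (fully open) to 255 (shut). In form: [[tx, ty, tz, ax, ay, az, jaw], ...]. A call has 1 to 10 rows; each row is the pose to reach, as a shift and turn from the pose commanded when the call began, along the tool's axes at that moment; what a row does not reach only later rows make up. A row lasts 1/8 s, in which the tool goes at most 62.5 mm and 10.7 degrees, less where a joint would pass 70% of its speed; a pose out of reach is approached as far as the arm can. A call with a gripper value outside its range is refused whole. The fingers move at their own pace and stop on an object; "force" is the grip in N (left out, the last holds). Time passes only in rows, so rows that repeat a pose let the fingers close. It gives the time, the measured TCP pose, the force and the opening at its end, in the units of the state.
- telemetry.observe(): the state, without advancing time (a new reading comes with each control period).
- imaging.grab_frame(name): name is "scene" or "top" or "wrist"; returns (picture, depth): 384x512x3 uint8, blue, green, red; 384x512 float32, m along the optical axis (not along the pixel's ray), 0 where there is no reading.
- imaging.camera_info(name): a dict with "mtx" (3x3 intrinsics, pixels), "extrinsics" (4x4, takes a point from camera to world coordinates); the wrist camera has in their place "hand_eye" (4x4, takes a point from camera to tool coordinates, whose origin is the TCP and whose axes are the flange's). Camera axes: x right, y down, z forward; pixel columns grow to the right and rows downward; lengths in m; the calibration is good to about 2 mm. A picture is of the moment at which its call begins: read the wrist's pose just before it. camera_info takes no time and is no camera call.
- ticket.job_done(): hands the job in, once; it reports no verdict.
The state is a dict: "clock": time; "qpos": joint angles; "qd": joint speeds; "joint_efforts": joint torques, N m; "position": TCP position; "tool_rot": TCP orientation; "force": force on the tool from outside, world axes, zero at the start; "moment": the same for the moment, N m; "grip_width": finger opening in m.
Only numpy, scipy, OpenCV 4.12 (cv2) and the standard library are available. Lean on these libraries where they do the work, as an engineer would, in place of code of your own. Each camera call takes 0.05 s, during which the arm holds its last target.

## Working session

There is one attempt and no reset: what is moved stays moved. The work goes in short steps, Python scripts to look and compute and a tool call to move; the robot and the scene stay as the last step left them, time stands still between calls to the robot, and variables do not carry over. Pictures are saved under pics/ and viewed, and the job is handed in when it is done.

Besides the shell and the picture viewer there is one more tool, called as name(argument=value, ...) on one line, values as JSON. carry_out: Moves the arm, as the interface text tells. Its arguments: {"type":"object","properties":{"series":{"type":"array"},"force":{"type":"number"}},"required":["series"]}

```bash
mkdir -p pics; python3 - <<'E'
from workcell import telemetry, imaging
import cv2,numpy as np
print(telemetry.observe())
for n in ("scene","top"):
    p,d=imaging.grab_frame(n); cv2.imwrite(f"pics/{n}0.png",p); np.savez(f"{n}0.npz",p=p,d=d)
    i=imaging.camera_info(n); print(n,np.round(i["mtx"],1),np.round(i["extrinsics"],3))
print(imaging.camera_info("wrist"))
E
```

```text
{'clock': 0.0, 'qpos': array([ 1.18778013,  0.52205586, -0.03634982,  1.59997347,  0.02120983,
        1.021095  , -0.11278947]), 'qd': array([-0.00056475, -0.00127884, -0.00065608, -0.00070103,  0.00039318,
        0.00047031, -0.00161088]), 'joint_efforts': array([-3.73615912e-04, -9.27118492e+01,  1.97969556e+00, -3.69931591e+01,
        1.78156426e-02,  8.20640184e-03,  3.43261991e-05]), 'position': array([ 0.19221321, -0.59436851,  0.23071177]), 'tool_rot': array([-3.14044896e+00,  7.80315450e-05,  3.12840762e-01]), 'force': array([ 0.49451277,  0.27899672, -0.29322042]), 'moment': array([-0.04176285,  0.01896035, -0.01387222]), 'grip_width': 0.08530791616221471}
scene [[470.6   0.  252.7]
 [  0.  470.6 190.8]
 [  0.    0.    1. ]] [[ 0.088  0.697 -0.712  1.274]
 [ 0.996 -0.05   0.074 -0.106]
 [ 0.016 -0.716 -0.698  0.748]
 [ 0.     0.     0.     1.   ]]
top [[392.8   0.  255.9]
 [  0.  392.8 187.3]
 [  0.    0.    1. ]] [[ 0.021 -0.993  0.118  0.557]
 [-1.    -0.022 -0.007 -0.047]
 [ 0.01  -0.118 -0.993  0.743]
 [ 0.     0.     0.     1.   ]]
{'mtx': array([[289.0896957 ,   0.        , 252.69498551],
       [  0.        , 289.0896957 , 190.82402791],
       [  0.        ,   0.        ,   1.        ]]), 'hand_eye': array([[ 3.47115159e-04, -9.57831452e-01, -2.87330454e-01,
         7.29478098e-02],
       [ 9.99999855e-01,  2.13917528e-04,  4.94963794e-04,
         1.01862576e-03],
       [-4.12626869e-04, -2.87330584e-01,  9.57831387e-01,
        -1.43082714e-01],
       [ 0.00000000e+00,  0.00000000e+00,  0.00000000e+00,
         1.00000000e+00]])}
```

View pics/scene0.png

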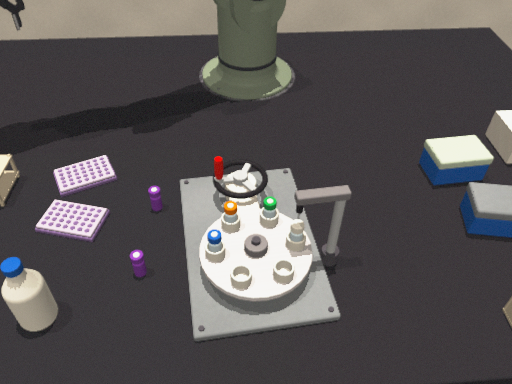

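View pics/top0.png

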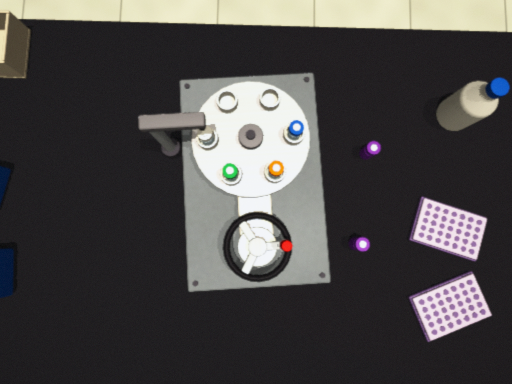

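The top view shows the needle arm on the left, its tip near (205,125), over the white-capped vial at (207,137). Green is at (231,172), orange at (275,170) and blue at (296,130). The wheel is near (258,246) and the red handle at (287,246). Clockwise from above goes from right to bottom to left, so orange looks two pockets short. I'll check this with numbers.

```bash
cat > h.py <<'E'
import cv2,numpy as np
from workcell import imaging
def pts(n,m,d):
    i=imaging.camera_info(n);K=i["mtx"];E=i["extrinsics"]
    v,u=np.nonzero(m&(d>0));z=d[v,u]
    return (E@np.array([(u-K[0,2])/K[0,0]*z,(v-K[1,2])/K[1,1]*z,z,np.ones_like(z)])).T[:,:3]
def ray(n,u,v,h):
    i=imaging.camera_info(n);K=i["mtx"];E=i["extrinsics"]
    r=E[:3,:3]@np.array([(u-K[0,2])/K[0,0],(v-K[1,2])/K[1,1],1]);o=E[:3,3]
    return o+r*(h-o[2])/r[2]
def hsv(p):return cv2.cvtColor(p,cv2.COLOR_BGR2HSV).astype(int)
def colmask(p,lo,hi,s=150,v=80):
    H=hsv(p);m=(H[...,1]>s)&(H[...,2]>v)
    return m&(((H[...,0]>=lo)&(H[...,0]<=hi)) if lo<=hi else ((H[...,0]>=lo)|(H[...,0]<=hi)))
E
python3 - <<'E'
from h import *
for n in ("scene","top"):
    f=np.load(n+"0.npz");p,d=f["p"],f["d"]
    for c,(lo,hi) in dict(red=(175,4),orange=(9,18),green=(50,85),blue=(100,115)).items():
        m=colmask(p,lo,hi)
        k,l,st,ce=cv2.connectedComponentsWithStats(m.astype(np.uint8))
        for j in range(1,k):
            if st[j,4]<25: continue
            P=pts(n,l==j,d); t=np.percentile(P[:,2],95); Q=P[P[:,2]>t-.006]
            print(n,c,st[j],ce[j].round(1),"top",t.round(4),Q[:,:2].mean(0).round(4),((Q.max(0)+Q.min(0))/2).round(4))
    X=np.full(d.shape+(3,),np.nan); X[d>0]=pts(n,np.ones(d.shape,bool),d)
    np.save(n+"X.npy",X)
    # height histogram around machine
    if n=="top":
        for r in range(60,300,12): print(r,[round(float(x),3) for x in X[r,180:330:10,2]])
E
```

```text
scene red [214 156   9  23 187] [218.1 166.6] top 0.1284 [ 0.5444 -0.1023] [ 0.5428 -0.1018  0.1261]
scene orange [224 201  13  14  90] [230.1 209. ] top 0.1193 [ 0.6704 -0.0853] [ 0.6674 -0.0842  0.1171]
scene green [264 197  12  13 101] [269.4 203.7] top 0.1198 [ 0.6633 -0.0103] [ 0.6623 -0.0096  0.1174]
scene blue [ 420  149   69   36 1040] [450.1 171.7] top 0.0472 [0.5078 0.429 ] [0.4857 0.4499 0.0461]
scene blue [460 192  52  45 953] [483.4 222.2] top 0.0473 [0.664  0.4365] [0.6416 0.4462 0.0458]
scene blue [208 230  13  14 110] [214.2 237.6] top 0.1201 [ 0.7383 -0.1161] [ 0.735  -0.1159  0.1175]
scene blue [  0 257  23  20 355] [ 11.3 266.5] top 0.1512 [ 0.8004 -0.432 ] [ 0.7991 -0.4327  0.1494]
top red [280 240  12  12 113] [286.  245.3] top 0.1307 [ 0.5402 -0.1002] [ 0.5397 -0.1002  0.1287]
top orange [269 161  15  15  71] [275.5 168.2] top 0.1207 [ 0.663  -0.0822] [ 0.6634 -0.0833  0.1182]
top green [223 164  14  15 104] [229.7 171.3] top 0.1213 [ 0.6565 -0.0089] [ 0.657  -0.0088  0.1192]
top blue [490  77  20  19 300] [499.6  86.2] top 0.1521 [ 0.7961 -0.4312] [ 0.7963 -0.4
[... 1571 characters left out ...]
, 0.074, 0.074, 0.074, 0.021, 0.018, 0.018, 0.017, 0.015]
228 [0.003, 0.017, 0.016, 0.015, 0.016, 0.076, 0.07, 0.059, 0.061, 0.047, 0.073, 0.017, nan, 0.018, 0.016]
240 [0.0, 0.02, 0.016, 0.018, 0.015, 0.018, 0.059, 0.071, 0.077, 0.061, 0.076, 0.071, 0.017, 0.017, 0.017]
252 [0.003, 0.016, 0.018, 0.019, 0.017, 0.018, 0.06, 0.082, 0.08, 0.061, 0.017, 0.072, 0.018, 0.017, 0.018]
264 [0.003, 0.018, 0.018, 0.018, 0.017, 0.073, 0.016, 0.071, 0.06, 0.019, 0.071, 0.016, 0.017, 0.019, 0.015]
276 [0.002, 0.019, 0.018, 0.017, 0.017, 0.017, 0.073, 0.075, 0.074, 0.076, 0.017, 0.018, 0.016, 0.015, 0.02]
288 [0.001, 0.017, 0.017, 0.017, 0.016, 0.018, 0.015, -0.0, 0.002, 0.0, 0.001, -0.0, 0.0, -0.0, 0.002]
```

```bash
python3 - <<'E'
from h import *
from scipy.optimize import least_squares
def fit(P,r,c0):
    f=lambda c:np.hypot(P[:,0]-c[0],P[:,1]-c[1])-(r if r else c[2])
    s=least_squares(f,list(c0)+([] if r else [.06]),loss='soft_l1',f_scale=.002);return s.x.round(4),len(P),np.abs(s.fun).mean().round(4)
for n in ("scene","top"):
    f=np.load(n+"0.npz");p,d=f["p"],f["d"];X=np.load(n+"X.npy")
    # ray-plane of dark rim pixels at z 0.0725
    c0=np.array([.54,-.055]); r=np.hypot(X[...,0]-c0[0],X[...,1]-c0[1])
    m=(p.max(2)<60)&(r<.075)&(r>.035)&(X[...,2]>.062)&(X[...,2]<.085)
    P=X[m]; print(n,"rim",fit(P,None,c0))
    v,u=np.nonzero(m); Q=np.array([ray(n,a,b,.0735) for a,b in zip(u,v)]); print("  ray",fit(Q,None,c0))
    # disc
    cc=np.array([.72,-.045]);
    m=(X[...,2]>.056)&(X[...,2]<.068)&(np.hypot(X[...,0]-cc[0],X[...,1]-cc[1])<.125)&(p.min(2)>90)
    h,_=cv2.findContours(cv2.morphologyEx(m.astype(np.uint8),cv2.MORPH_CLOSE,np.ones((9,9))),cv2.RETR_EXTERNAL,cv2.CHAIN_APPROX_NONE)
    h=max(h,key=cv2.contourArea)[:,0]
    Q=np.array([ray(n,a,b,.063) for a,b in h]);print("  disc",fit(Q,None,cc))
    # red peg axis: ray at mid top
    m=colmask(p,175,4); v,u=np.nonzero(m); print("  red px",u.mean(),v.mean(),u.min(),u.max(),v.min(),v.max(), ray(n,u.mean(),v.mean(),.106).round(4),ray(n,u.mean(),v.mean(),.13).round(4))
E
```

```text
scene rim (array([ 0.5427, -0.0576,  0.0533]), 450, np.float64(0.002))
  ray (array([ 0.5462, -0.0577,  0.0533]), 450, np.float64(0.0032))
  disc (array([ 0.7358, -0.0436,  0.1007]), 388, np.float64(0.0085))
  red px 218.10695187165774 166.63101604278074 214 222 156 178 [ 0.5433 -0.1022  0.106 ] [ 0.5706 -0.1023  0.13  ]
top rim (array([ 0.5372, -0.056 ,  0.0525]), 1109, np.float64(0.0025))
  ray (array([ 0.5372, -0.056 ,  0.0525]), 1109, np.float64(0.0026))
  disc (array([ 0.725 , -0.0413,  0.1028]), 394, np.float64(0.005))
  red px 285.9734513274336 245.31858407079645 280 291 240 251 [ 0.5402 -0.102   0.106 ] [ 0.5408 -0.1     0.13  ]
```

Orange sits at about 214° around the carousel and the needle at about 94.5°, so going clockwise there are two pockets to go and I'll give two turns. Next I'll move above the wheel for a closer look with the wrist camera.

carry_out(series=[[0.05,-0.04,-0.005,0,0,0.03,0],[0.1,-0.078,-0.01,0,0,0.06,0],[0.15,-0.117,-0.015,0,0,0.09,0],[0.2,-0.156,-0.02,0,0,0.12,0],[0.25,-0.195,-0.02,0,0,0.15,0],[0.3,-0.234,-0.02,0,0,0.18,0],[0.35,-0.273,-0.02,0,0,0.2,0],[0.4,-0.312,-0.02,0,0,0.22,0],[0.45,-0.35,-0.02,0,0,0.233,0],[0.489,-0.382,-0.02,0,0,0.233,0]])

```text
clock: 1.35
position: [0.5409, -0.0788, 0.2512]
tool_rot: [-3.142, 0.0, 0.08]
force: [-0.3, -0.6, 0.4]
grip_width: 0.0854
```

carry_out(series=[[0,0,0,0,0,0,0],[0,0,0,0,0,0,0]])

```text
clock: 1.6
position: [0.5397, -0.081, 0.2509]
tool_rot: [3.141, 0.001, 0.08]
force: [-0.3, -1.0, 0.8]
grip_width: 0.0854
```

```bash
python3 - <<'E'
from workcell import telemetry, imaging
import cv2,numpy as np
s=telemetry.observe();print(s["clock"],s["position"],s["tool_rot"],s["force"],np.abs(s["qd"]).max())
p,d=imaging.grab_frame("wrist");cv2.imwrite("pics/w1.png",p);np.savez("w1.npz",p=p,d=d,pos=s["position"],rot=s["tool_rot"])
E
```

```text
1.6 [ 0.53970336 -0.08099945  0.25092309] [3.14141587e+00 9.35937698e-04 7.99553625e-02] [-0.32606011 -1.04897749  0.77834832] 0.024924854619681542
```

View pics/w1.png

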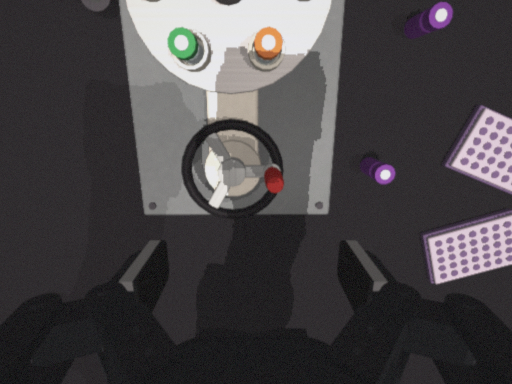

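The wrist view shows the wheel rim centred near (232,169) and the red peg at about (275,181), with its top at (277,187). Green is at (182,43) and orange at (268,43). Next I'll compute the positions.

```bash
cat >> h.py <<'E'
from scipy.spatial.transform import Rotation as Rn
def wE(pos,rot):
    T=np.eye(4);T[:3,:3]=Rn.from_euler('xyz',rot).as_matrix();T[:3,3]=pos
    return T@imaging.camera_info("wrist")["hand_eye"]
def wray(E,u,v,h):
    K=imaging.camera_info("wrist")["mtx"]
    r=E[:3,:3]@np.array([(u-K[0,2])/K[0,0],(v-K[1,2])/K[1,1],1]);o=E[:3,3]
    return o+r*(h-o[2])/r[2]
def wpts(E,d):
    K=imaging.camera_info("wrist")["mtx"];v,u=np.indices(d.shape)
    P=np.stack([(u-K[0,2])/K[0,0]*d,(v-K[1,2])/K[1,1]*d,d],-1)
    return P@E[:3,:3].T+E[:3,3]
E
python3 - <<'E'
from h import *
from scipy.optimize import least_squares
f=np.load("w1.npz");p,d=f["p"],f["d"];E=wE(f["pos"],f["rot"]);X=wpts(E,d);X[d==0]=np.nan
m=colmask(p,170,6,120,60)
k,l,st,ce=cv2.connectedComponentsWithStats(m.astype(np.uint8));j=1+np.argmax(st[1:,4]);print(st[j],ce[j])
P=X[l==j];P=P[~np.isnan(P[:,0])];t=np.percentile(P[:,2],95);Q=P[P[:,2]>t-.005];print("peg top",t,Q.mean(0),(Q.min(0)+Q.max(0))/2)
print("peg at z.106",wray(E,*ce[j],.106))
c0=np.array([.54,-.056]);r=np.hypot(X[...,0]-c0[0],X[...,1]-c0[1])
m=(p.max(2)<60)&(r<.08)&(r>.035)&(X[...,2]>.06)&(X[...,2]<.09)
Y=X[m];print("rim z",np.percentile(Y[:,2],[10,50,90]))
h,_=cv2.findContours(cv2.morphologyEx(m.astype(np.uint8),cv2.MORPH_CLOSE,np.ones((3,3))),cv2.RETR_EXTERNAL,cv2.CHAIN_APPROX_NONE)
h=max(h,key=cv2.contourArea);e=cv2.fitEllipse(h);print(e)
Z=np.array([wray(E,a,b,.071) for a,b in h[:,0]])
s=least_squares(lambda c:np.hypot(Z[:,0]-c[0],Z[:,1]-c[1])-c[2],[.54,-.056,.059],loss='soft_l1',f_scale=.001);print("rim",s.x,np.abs(s.fun).mean())
for n,a,b in(("orange",9,18),("green",50,85)):
    q=colmask(p,a,b)&(np.arange(384)<110)[:,None];v,u=np.nonzero(q);print(n,X[q&~np.isnan(X[...,2])].mean(0))
E
```

```text
[265 167  19  27 385] [273.64935065 180.11168831]
peg top 0.12909037322146308 [ 0.54188635 -0.10284949  0.12792501] [ 0.54145766 -0.10298416  0.1270417 ]
peg at z.106 [ 0.53972353 -0.1038358   0.106     ]
rim z [0.07050686 0.07255399 0.07379953]
((232.3321990966797, 168.79373168945312), (91.92095947265625, 95.15299224853516), 107.60313415527344)
rim [ 0.5377864  -0.0590697   0.05560731] 0.0043827790038921
orange [ 0.66346417 -0.08517638  0.11811993]
green [nan nan nan]<stdin>:16: RuntimeWarning: Mean of empty slice.
  ret = um.true_divide(
```

carry_out(series=[[0,0.011,0.04,0,0,0,0],[0,0.022,0.08,0,0,0,0],[0,0.022,0.11,0,0,0,0],[0,0.022,0.13,0,0,0,0],[0,0.022,0.145,0,0,0,0],[0,0.022,0.159,0,0,0,0],[0,0.022,0.159,0,0,0,0],[0,0.022,0.159,0,0,0,0]])

```text
clock: 2.65
position: [0.5421, -0.1028, 0.0928]
tool_rot: [3.141, -0.001, 0.08]
force: [0.5, -0.4, 1.3]
grip_width: 0.0853
```

```bash
python3 - <<'E'
from workcell import telemetry, imaging
import cv2,numpy as np
s=telemetry.observe();print(s["clock"],s["position"],s["tool_rot"],s["force"],np.abs(s["qd"]).max())
p,d=imaging.grab_frame("wrist");cv2.imwrite("pics/w2.png",p)
p,d=imaging.grab_frame("scene");cv2.imwrite("pics/s2.png",p[100:300,130:400].repeat(2,0).repeat(2,1))
E
```

```text
2.65 [ 0.54209585 -0.10275337  0.09283346] [ 3.14145307e+00 -6.83010671e-04  7.96595225e-02] [ 0.48300091 -0.38387633  1.30403367] 0.00514789584966516
```

View pics/w2.png

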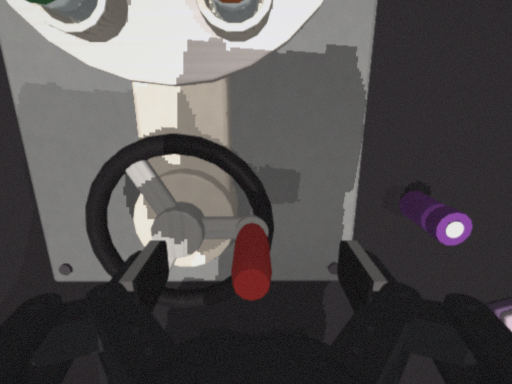

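View pics/s2.png

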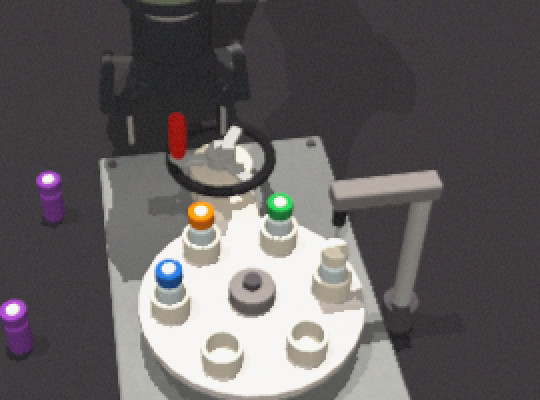

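The wrist view shows the peg at (252,265), between the pads at columns 150 and 360. Now I'll close gently.

carry_out(series=[[0,0,0,0,0,0,120],[0,0,0,0,0,0,180],[0,0,0,0,0,0,255],[0,0,0,0,0,0,255],[0,0,0,0,0,0,255],[0,0,0,0,0,0,255],[0,0,0,0,0,0,255],[0,0,0,0,0,0,255]], force=30)

```text
clock: 3.75
position: [0.5418, -0.1022, 0.0924]
tool_rot: [-3.141, -0.0, 0.08]
force: [-2.2, 4.2, 5.8]
grip_width: 0.0181
```

```bash
python3 - <<'E'
from h import *
from workcell import telemetry
s=telemetry.observe();print(s["clock"],s["position"],s["tool_rot"],s["force"],s["moment"],s["grip_width"])
p,d=imaging.grab_frame("wrist");cv2.imwrite("pics/w3.png",p)
import numpy as np
# circle offsets, tool frame, yaw .08 ; start angle -85.5deg, clockwise
y=s["tool_rot"][2];R=np.array([[np.cos(y),np.sin(y)],[np.sin(y),-np.cos(y)]])
a0=np.deg2rad(-85.5)
for k in range(0,390,15):
    a=a0-np.deg2rad(k);w=.045*np.array([np.cos(a)-np.cos(a0),np.sin(a)-np.sin(a0)]);print(k,(R@w).round(4))
E
```

```text
3.75 [ 0.54184775 -0.10222996  0.09244144] [-3.14116432e+00 -1.22501909e-04  8.01155421e-02] [-2.2157042   4.23012793  5.84620939] [ 0.77841624  0.39100285 -0.03946596] 0.01810851982610694
0 [0. 0.]
15 [-0.0116 -0.0016]
30 [-0.0225 -0.0061]
45 [-0.0318 -0.0132]
60 [-0.0389 -0.0226]
75 [-0.0434 -0.0334]
90 [-0.0449 -0.0451]
105 [-0.0434 -0.0567]
120 [-0.0389 -0.0676]
135 [-0.0317 -0.0769]
150 [-0.0224 -0.084 ]
165 [-0.0115 -0.0885]
180 [ 0.0001 -0.09  ]
195 [ 0.0118 -0.0884]
210 [ 0.0226 -0.0839]
225 [ 0.0319 -0.0768]
240 [ 0.0391 -0.0674]
255 [ 0.0436 -0.0566]
270 [ 0.0451 -0.0449]
285 [ 0.0435 -0.0333]
300 [ 0.039  -0.0224]
315 [ 0.0318 -0.0131]
330 [ 0.0225 -0.006 ]
345 [ 0.0116 -0.0015]
360 [0. 0.]
375 [-0.0116 -0.0016]
```

View pics/w3.png

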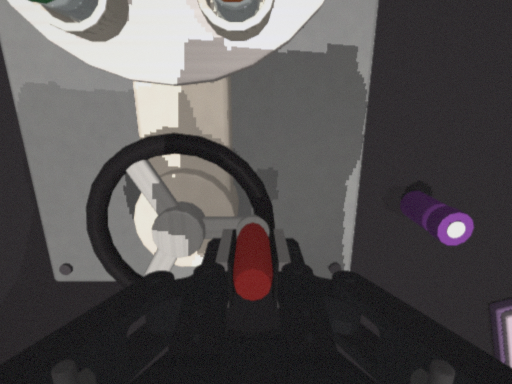

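The peg is gripped: the opening reads 18 mm and forces are small. In tool axes the clockwise path is x = -45 sin k, y = -45 (1 - cos k) in mm. I'll do a short first arc and check the forces.

carry_out(series=[[-0.0059,-0.0004,0,0,0,0,255],[-0.0116,-0.0015,0,0,0,0,255],[-0.0172,-0.0034,0,0,0,0,255],[-0.0225,-0.006,0,0,0,0,255],[-0.0225,-0.006,0,0,0,0,255]])

```text
clock: 4.42
position: [0.5185, -0.0979, 0.0924]
tool_rot: [-3.141, -0.0, 0.08]
force: [-0.8, 5.4, 4.2]
grip_width: 0.0181
```

carry_out(series=[[-0.0093,-0.0072,0,0,0,0,255],[-0.0165,-0.0165,0,0,0,0,255],[-0.021,-0.0274,0,0,0,0,255],[-0.0225,-0.039,0,0,0,0,255],[-0.0225,-0.039,0,0,0,0,255]])

```text
clock: 5.05
position: [0.4931, -0.0604, 0.0924]
tool_rot: [-3.141, 0.0, 0.081]
force: [0.9, 2.0, 6.7]
grip_width: 0.0174
```

carry_out(series=[[0.0015,-0.0116,0,0,0,0,255],[0.006,-0.0225,0,0,0,0,255],[0.0132,-0.0318,0,0,0,0,255],[0.0225,-0.039,0,0,0,0,255],[0.0334,-0.0435,0,0,0,0,255],[0.045,-0.045,0,0,0,0,255],[0.045,-0.045,0,0,0,0,255]])

```text
clock: 5.92
position: [0.5352, -0.0125, 0.0924]
tool_rot: [-3.141, -0.0, 0.08]
force: [2.1, 4.0, 8.1]
grip_width: 0.018
```

```bash
python3 - <<'E'
from h import *
p,d=imaging.grab_frame("scene");cv2.imwrite("pics/s4.png",p[100:300,130:400].repeat(2,0).repeat(2,1))
E
```

```text
(no output)
```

View pics/s4.png

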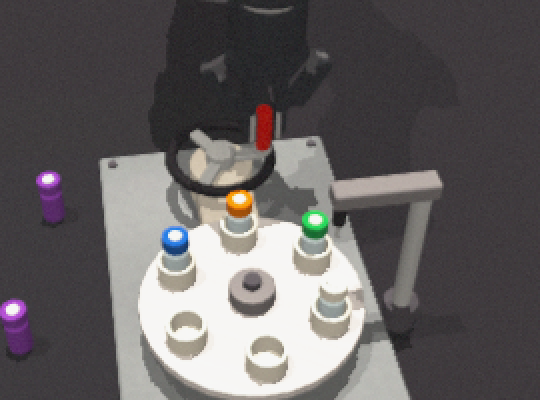

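Half a turn has moved the carousel half a pocket, and the vials are still standing. In the scene crop the peg is at (264,128) and orange at (238,205). I'll continue.

carry_out(series=[[0.0116,0.0015,0,0,0,0,255],[0.0225,0.006,0,0,0,0,255],[0.0318,0.0132,0,0,0,0,255],[0.039,0.0225,0,0,0,0,255],[0.0435,0.0334,0,0,0,0,255],[0.045,0.045,0,0,0,0,255],[0.045,0.045,0,0,0,0,255]])

```text
clock: 6.85
position: [0.583, -0.0556, 0.0924]
tool_rot: [3.141, 0.0, 0.078]
force: [0.4, -1.8, 8.3]
grip_width: 0.018
```

carry_out(series=[[-0.0015,0.0116,0,0,0,0,255],[-0.006,0.0225,0,0,0,0,255],[-0.0132,0.0318,0,0,0,0,255],[-0.0225,0.039,0,0,0,0,255],[-0.0334,0.0435,0,0,0,0,255],[-0.045,0.045,0,0,0,0,255],[-0.045,0.045,0,0,0,0,255]])

```text
clock: 7.72
position: [0.5406, -0.1023, 0.0924]
tool_rot: [-3.141, 0.002, 0.08]
force: [-2.5, 3.7, 8.9]
grip_width: 0.0185
```

```bash
python3 - <<'E'
from h import *
p,d=imaging.grab_frame("scene");cv2.imwrite("pics/s5.png",p[100:300,130:400].repeat(2,0).repeat(2,1))
E
```

```text
(no output)
```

View pics/s5.png

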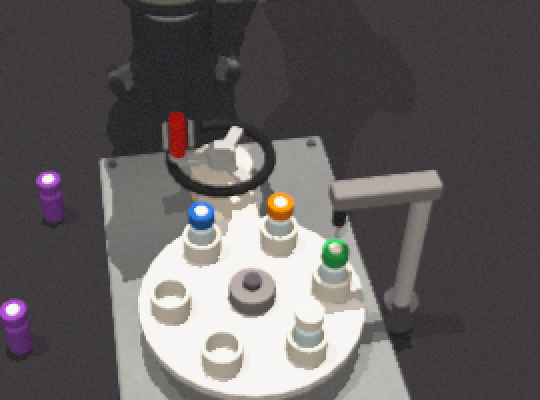

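One full turn is done: green is under the needle and orange is one pocket short, at (280,207) in the crop. Now the second turn.

carry_out(series=[[-0.0116,-0.0015,0,0,0,0,255],[-0.0225,-0.006,0,0,0,0,255],[-0.0318,-0.0132,0,0,0,0,255],[-0.039,-0.0225,0,0,0,0,255],[-0.0435,-0.0334,0,0,0,0,255],[-0.045,-0.045,0,0,0,0,255],[-0.045,-0.045,0,0,0,0,255]])

```text
clock: 8.65
position: [0.4931, -0.0604, 0.0924]
tool_rot: [-3.141, 0.0, 0.081]
force: [1.4, 1.8, 8.7]
grip_width: 0.0174
```

carry_out(series=[[0.0015,-0.0116,0,0,0,0,255],[0.006,-0.0225,0,0,0,0,255],[0.0132,-0.0318,0,0,0,0,255],[0.0225,-0.039,0,0,0,0,255],[0.0334,-0.0435,0,0,0,0,255],[0.045,-0.045,0,0,0,0,255],[0.045,-0.045,0,0,0,0,255]])

```text
clock: 9.52
position: [0.5351, -0.0124, 0.0924]
tool_rot: [-3.141, -0.0, 0.08]
force: [1.2, 1.7, 9.9]
grip_width: 0.0179
```

carry_out(series=[[0.0116,0.0015,0,0,0,0,255],[0.0225,0.006,0,0,0,0,255],[0.0318,0.0132,0,0,0,0,255],[0.039,0.0225,0,0,0,0,255],[0.0435,0.0334,0,0,0,0,255],[0.045,0.045,0,0,0,0,255],[0.045,0.045,0,0,0,0,255]])

```text
clock: 10.4
position: [0.5829, -0.0553, 0.0924]
tool_rot: [3.141, 0.001, 0.078]
force: [0.9, -2.1, 9.4]
grip_width: 0.0177
```

carry_out(series=[[-0.0015,0.0116,0,0,0,0,255],[-0.006,0.0225,0,0,0,0,255],[-0.0132,0.0318,0,0,0,0,255],[-0.0225,0.039,0,0,0,0,255],[-0.0334,0.0435,0,0,0,0,255],[-0.045,0.045,0,0,0,0,255],[-0.045,0.045,0,0,0,0,255],[-0.045,0.045,0,0,0,0,255]])

```text
clock: 11.4
position: [0.541, -0.1023, 0.0924]
tool_rot: [-3.141, 0.002, 0.08]
force: [-2.1, 1.6, 12.1]
grip_width: 0.0179
```

```bash
python3 - <<'E'
from h import *
p,d=imaging.grab_frame("scene");cv2.imwrite("pics/s6.png",p[100:300,130:400].repeat(2,0).repeat(2,1))
for n in ("scene","wrist"): 
    p,d=imaging.grab_frame(n);cv2.imwrite(f"pics/{n}6.png",p)
    for lo,hi in((9,18),(50,85)):
        m=colmask(p,lo,hi);v,u=np.nonzero(m);print(n,u.mean(),v.mean(),len(u))
E
```

```text
scene 297.4392523364486 227.85981308411215 107
scene 284.74107142857144 258.70535714285717 112
wrist nan nan 0
wrist nan nan 0<stdin>:6: RuntimeWarning: Mean of empty slice.
  ret = ret.dtype.type(ret / rcount)
```

View pics/s6.png

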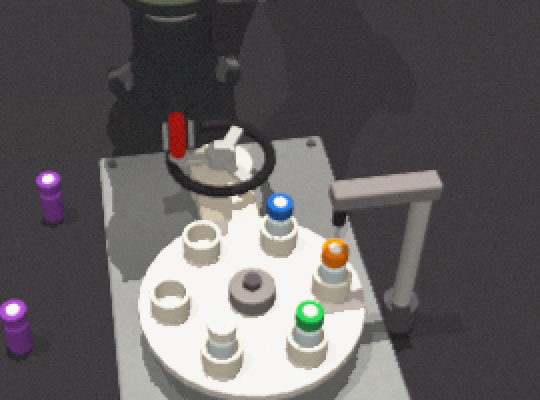

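View pics/wrist6.png

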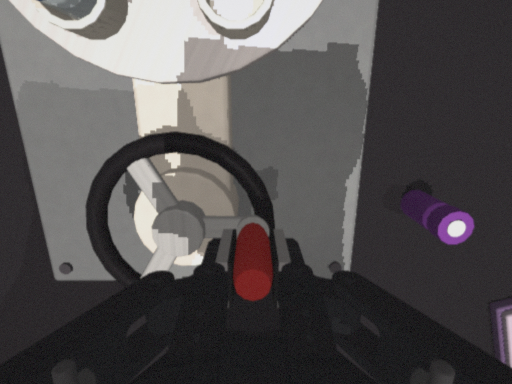

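Orange is now under the needle, at (335,253) in the crop, and the handle is back at its start position within 1 mm. I'll open and lift straight up.

carry_out(series=[[0,0,0,0,0,0,0],[0,0,0,0,0,0,0],[0,0,0,0,0,0,0],[0,0,0,0,0,0,0],[0,0,0,0,0,0,0],[0,0,0,0,0,0,0],[0,0,0,0,0,0,0]])

```text
clock: 12.42
position: [0.5418, -0.1027, 0.0923]
tool_rot: [-3.142, -0.0, 0.08]
force: [-0.4, 0.5, 0.9]
grip_width: 0.0855
```

carry_out(series=[[0,0,-0.015,0,0,0,0],[0,0,-0.04,0,0,0,0],[0,0,-0.08,0,0,0,0],[0,0,-0.12,0,0,0,0],[-0.03,0,-0.16,0,0,0,0],[-0.06,0.04,-0.16,0,0,0,0],[-0.06,0.09,-0.16,0,0,0,0],[-0.06,0.14,-0.16,0,0,0,0],[-0.06,0.14,-0.16,0,0,0,0],[-0.06,0.14,-0.16,0,0,0,0]])

```text
clock: 13.68
position: [0.4931, -0.2466, 0.2529]
tool_rot: [-3.141, -0.0, 0.08]
force: [-0.1, 0.5, -1.3]
grip_width: 0.0853
```

```bash
python3 - <<'E'
from h import *
from workcell import telemetry
for n in ("scene","top"):
    p,d=imaging.grab_frame(n);cv2.imwrite(f"pics/{n}7.png",p)
    for c,(lo,hi) in dict(red=(175,4),orange=(9,18),green=(50,85),blue=(100,115)).items():
        m=colmask(p,lo,hi);k,l,st,ce=cv2.connectedComponentsWithStats(m.astype(np.uint8))
        for j in range(1,k):
            if st[j,4]<25 or not 150<ce[j][0]<350:continue
            P=pts(n,l==j,d);print(n,c,ce[j].round(1),P.mean(0).round(4),P[:,2].max().round(3))
print(telemetry.observe())
E
```

```text
scene red [218.1 166.7] [ 0.5443 -0.1022  0.1066] 0.131
scene orange [297.4 228.1] [0.7289 0.033  0.1145] 0.121
scene green [284.7 258.7] [0.7954 0.0009 0.1153] 0.121
scene blue [269.4 203.7] [ 0.6654 -0.0103  0.1153] 0.121
top red [286.  245.7] [ 0.54   -0.1004  0.1256] 0.131
top orange [205.3 134. ] [0.7164 0.0322 0.1192] 0.158
top green [225.5  93.4] [0.7857 0.0016 0.119 ] 0.123
top blue [229.7 171.2] [ 0.6564 -0.0091  0.1191] 0.122
{'clock': 13.775, 'qpos': array([ 0.468554  ,  0.38356462, -0.15063414,  1.76712052,  0.06651995,
        0.99554015, -1.19714268]), 'qd': array([-0.0044273 ,  0.00121485,  0.00234941,  0.00166855,  0.00093506,
       -0.00319593,  0.00122578]), 'joint_efforts': array([ 1.00308280e+00, -7.80805349e+01,  5.96663472e-02, -3.65034127e+01,
        3.89639719e-02,  2.44609115e-02,  3.18910090e-03]), 'position': array([ 0.49330835, -0.24594327,  0.25278835]), 'tool_rot': array([-3.14136319e+00, -4.42101893e-04,  8.11458941e-02]), 'force': array([ 0.31136229,  0.24434125, -1.05407442]), 'moment': array([0.01854303, 0.00577468, 0.04265542]), 'grip_width': 0.08560541857715828}
```

View pics/top7.png

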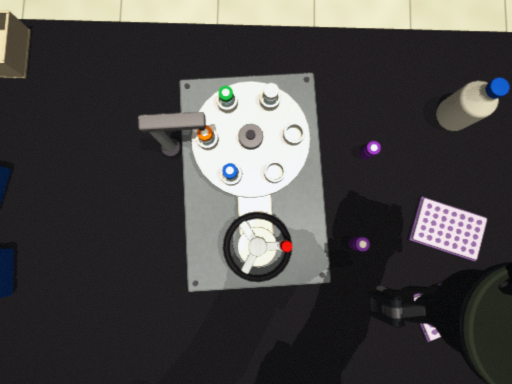

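View pics/scene7.png

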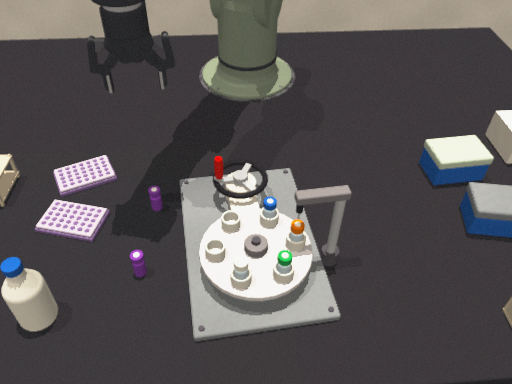

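Orange is under the needle at (205,134) in the top view. The handle (218.1,166.7) and the blue cap (269.4,203.7) are within about 0.1 px of where the handle and the green cap stood at the start. All four vials are upright and the arm is clear.

```bash
python3 -c "
from workcell import ticket;print(ticket.job_done())"
```

```text
the job is handed in; nothing more can be done
None
```

The orange vial was two pockets short of the needle. I gripped the red handle, turned the wheel two full turns clockwise, let go and backed the arm away. I handed the job in at about 14 s of the 72 s allowed.

- **Final position:** The last pictures show the orange vial upright in its pocket under the needle. The handle is back at its starting pixel, to about 0.1 px in the scene view and 0.4 px in the top view. The blue cap sits where the green cap started, so the carousel stopped on a whole pocket.
- **Forces:** The tool force readings, taken at the end of each move, stayed under about 13 N. Only the handle was touched.
- **Disagreements:** The three cameras differed by 2–4 mm on the handle and wheel positions. I used the wrist camera's values, and the low forces while turning fit that choice. In the top view the needle arm partly hides the orange cap, so its measured position there is a few millimetres uncertain. My alignment check therefore rests mainly on the handle and the blue cap.

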